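# Load the drying cabinet and hold its vent lid at the collar

## Robot

A 7-joint arm with a two-finger parallel gripper is mounted at the origin on a cart in front of the work surface, level with it; the furniture and walls round the work are solid. World frame = base frame: x ahead of the robot, y to its left, z up, the work surface at z = 0. Lengths are in m, angles in rad, forces in N, time in s.
With the tool pointing down it reaches from about 0.4 to 0.85 m from the base axis. Payload 6.9 kg.
Tool frame: the origin (TCP) lies midway between the tips of the shut fingers; the grasp point (between the pads) lies 19 mm behind it; z points along the fingers, y is the direction in which the jaws open and shut (so a half turn about z gives the same grasp; the last joint's range is limited). The gripper opens to 85 mm and grips with 20 to 120 N. Pads are 22 mm wide; open, the fingers measure 114 mm over their backs; the gripper's body (76 mm by 85 mm) begins 54 mm behind the grasp point. The pads swing forward as they close: fully open they stand 13 mm farther back than shut.
Start: joints at [1.224, 0.507, -0.238, 1.5, 0.126, 1.149, -0.155], TCP at [0.273, -0.562, 0.231] pointing down, gripper open.
Joint ranges: [-3.08, 3.08], [-0.24, 2.05], [-1.43, 1.35], [0, 2.5], [-1.52, 4.66], [0.17, 1.96], [-2.89, 2.89]. Speed limits (rad/s): [2.39, 2.39, 3.14, 3.14, 3.14, 3.14, 3.14].

## Interface

Orientations are given as a rotation vector (axis times angle).
In Python, from bench import bot gives the robot as it stands. Calls block until the motion is done:
- bot.goto(position, orientation): joint-space move of the TCP to a pose.
- bot.line_to(position, rot=None, speed=0.15): straight line of the TCP; rot=None keeps the orientation; speed is the mean speed in m/s.
- bot.move_joints(angles): joint-space move.
- bot.grip(opening): opening from 0.0 (shut) to 1.0 (fully open); the grip force is fixed at half the most; returns when the fingers have stopped.
- bot.dwell(seconds).
- bot.inverse_kinematics(position, orientation): joint angles nearest the present ones, or None.
- bot.sense(): the state.
- bot.camera(name): name is "side" or "top"; returns (picture, depth): 400x640x3 uint8, red, green, blue; 400x640 float32, m along the optical axis (not along the pixel's ray), 0 where there is no reading.
- bot.get_calibration(name): a dict with "mtx" (3x3 intrinsics, pixels), "extrinsics" (4x4, takes a point from camera to world coordinates). Camera axes: x right, y down, z forward; pixel columns grow to the right and rows downward; lengths in m; the calibration is good to about 2 mm. A picture is of the moment at which its call begins. get_calibration takes no time and is no camera call.
A pose or a line that the arm cannot do raises bot.Unreachable and nothing moves.
- bot.finish_job(): hands the job in, once; it reports no verdict.
The state is a dict: "t": time; "q": joint angles; "qd": joint speeds; "joint_efforts": joint torques, N m; "ee_pos": TCP position; "ee_rot": TCP orientation; "force": force on the tool from outside, world axes, zero at the start; "torque": the same for the moment, N m; "finger_gap": opening from 0.0 (shut) to 1.0 (fully open).
Only numpy, scipy, OpenCV 4.12 (cv2) and the standard library are available. Lean on these libraries where they do the work, as an engineer would, in place of code of your own. Each camera call takes 0.05 s, during which the arm holds its last target.

## Task

Set the small plastic cup gently down, upright, in the open drawer of the white drying cabinet and slide the drawer fully home. Then lift the cabinet's sprung lid until the pointer pin on the lid's edge stands level with the collar on the curved rod, and finish while still holding the lid steady there, as it falls shut if let go. Do not move the collar, and leave the other things where they are.

Things in the scene. Friction and masses are not known exactly. Their poses are not given: they have to be found in the camera images.
- cup: The only cup: a small, open, slightly tapered white plastic cup standing upright on the table, 49 mm across its rim, 43 mm high, 30 g, hard. Origin: centre of its underside; z up. It may stand on the left or on the right of the cabinet, in the place that the bottle does not take.
- dryer: The drying cabinet, fixed to the table: white box 170 mm deep (its x), 160 wide (y), 100 high, turned a little. Origin: centre of its underside at table height; x points from its front (face at x = -85 mm) to its back, away from the robot. Drawer opens out of the front; lid on top, hinged at the back. Curved steel rod at its right side, 115 mm radius about the hinge.
- drawer (a joint): How far the drawer is out, m: 0 fully home, 0.12 fully out; starts about 0.1 out. Slides stiffly with about 2 N of friction and stays where it is left.
- drawer_floor (a point): Centre of the drawer's inner floor (moves with it; axes as the cabinet's), 16 mm above the table. Inside 119 mm long (x), 128 mm wide (y); side and rear walls rise 32 mm above this floor, the front panel 53 mm (69 mm above the table). Only the part in front of the cabinet's front face is open from above.
- drawer_handle (a point): Middle of the drawer's handle: a round level steel bar 10 mm thick and 70 mm long along the cabinet's y, 37 mm clear of the drawer's front panel, 48 mm above the table. Its axis is 45 mm in front of the cabinet's front face when the drawer is home. It can be pushed from the front with closed fingers.
- lid (a joint): Opening angle of the lid, rad: 0 shut (level), 1.2 fully up. A spring pulls it shut: 0.32 N m when shut, growing by 0.8 N m per rad, besides the lid's own 250 g; about 7 N at the handle near the mark. It falls shut when let go.
- lid_handle (a point): Middle of the lid's handle: round steel bar 12 mm thick along the cabinet's y between two posts (84 mm clear between them), axis 41 mm above the lid's top face. In the lid it is 148 mm from the hinge axis towards the front and 45 mm above the mid-plane; 149 mm above the table when shut. Fixed to the lid; it can turn between finger pads. Axes: the lid's.
- lid_hinge (a point): Middle of the hinge axis along the cabinet's back, 104 mm above the table (78 mm behind the cabinet's origin). The axis runs along the cabinet's y; the front of the lid swings up and back.
- lid_pointer (a point): Tip of the pointer pin (5 mm thick) that sticks out of the lid's right edge, 115 mm from the hinge axis. Axes: those of the lid; x lies in the lid, from front to hinge.
- mark (a point): Centre of the dark steel collar clamped on the curved rod at the lid's right side (15 mm across, 14 mm long along the rod), 115 mm from the hinge axis. Its x axis points from the collar to the hinge axis. The pointer passes beside it, 9 mm nearer the lid.
- collar (a joint): Angle of the collar on the rod, rad, on the same scale as the lid's angle (the lid is level with the collar when both are equal); set differently each time, 0.38 to 0.75, and stiff. It does not stop the lid.
- oil_bottle: Bystander: small bottle with a pointed cap, 40 mm across, 112 mm high. Origin: centre of its underside.
- spray_can: Bystander: spray can, 62 mm across, 220 mm high, at the far left. Origin: centre of its underside.
- timer: Bystander: flat timer, 60 x 62 x 20 mm. Origin: centre of its underside.
- tip_cap_0: Bystander: small lying plastic cap, 11 x 28 x 11 mm. Origin: centre of its underside.
- tip_cap_1: Bystander: a second lying plastic cap, 11 x 28 x 11 mm. Origin: centre of its underside.

How it is judged:
By the outcome, as a careful person would: the job done as asked, in the order asked, and still so for the second after the job is handed in, while the arm keeps its last pose, push and grip.
It also fails if it takes over 64 s, if anything falls off the work surface, if the arm or the gripper's body presses on something with over 40 N, if the wrist force passes 120 N, or if a joint passes its speed limit or range.

## Working session

There is one attempt and no reset: what is moved stays moved. The work goes in short steps, each a Python script; the robot and the scene stay as the last script left them, time stands still between calls to the robot, and variables do not carry over. Pictures are saved under pics/ and viewed, and the job is handed in when it is done.

```bash
ls; mkdir -p pics
python3 - <<'E'
from bench import bot
import cv2, numpy as np
for n in ("side","top"):
    p,d=bot.camera(n); cv2.imwrite(f"pics/{n}0.png",p[:,:,::-1]); np.save(f"{n}0.npy",d)
    c=bot.get_calibration(n); print(n,np.round(c["mtx"],1).tolist(),np.round(c["extrinsics"],3).tolist())
s=bot.sense(); print(s["t"],s["ee_pos"],s["ee_rot"],s["finger_gap"],s["force"])
E
```

```text
pics
side [[401.2, 0.0, 318.4], [0.0, 401.2, 202.4], [0.0, 0.0, 1.0]] [[0.957, -0.205, 0.204, 0.331], [-0.289, -0.644, 0.709, -0.513], [-0.014, -0.737, -0.675, 0.817], [0.0, 0.0, 0.0, 1.0]]
top [[402.0, 0.0, 323.7], [0.0, 402.0, 196.0], [0.0, 0.0, 1.0]] [[-0.004, -0.985, 0.173, 0.35], [-1.0, 0.006, 0.01, 0.233], [-0.011, -0.173, -0.985, 1.333], [0.0, 0.0, 0.0, 1.0]]
0.1 [ 0.27318942 -0.56162697  0.23049169] [-3.05984506e+00 -7.04892285e-01  5.78496250e-04] 0.9994043094114438 [ 0.23501834 -0.92121571 -0.20346579]
```

View pics/side0.png

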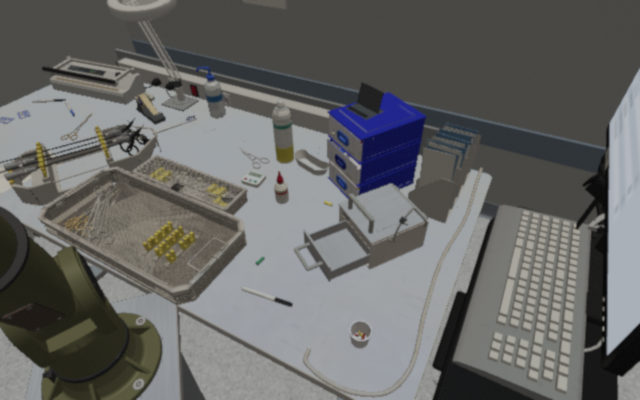

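View pics/top0.png

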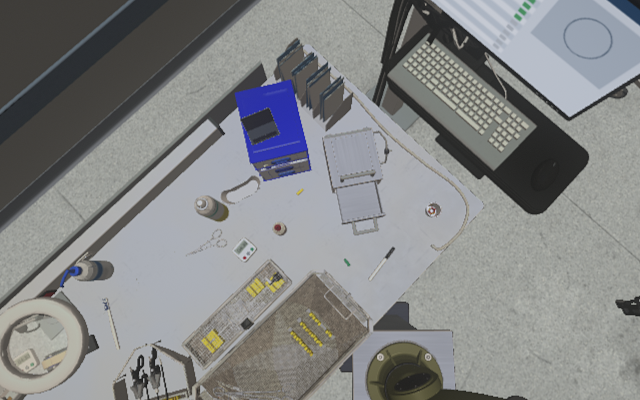

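The side view shows the cup at about (360,334) and the cabinet near (380,225) with its drawer open. In the top view the cup is at (432,210) and the cabinet at (353,160). I'll enlarge both.

Run:
```python
import cv2
s=cv2.imread("pics/side0.png"); t=cv2.imread("pics/top0.png")
cv2.imwrite("pics/s1.png",cv2.resize(s[170:350,285:445],None,fx=4,fy=3.3333,interpolation=cv2.INTER_CUBIC)[:600])
cv2.imwrite("pics/s1.png",cv2.resize(s[175:285,285:435],None,fx=5,fy=5,interpolation=cv2.INTER_CUBIC))
cv2.imwrite("pics/s2.png",cv2.resize(s[310:360,330:390],None,fx=8,fy=8,interpolation=cv2.INTER_CUBIC))
cv2.imwrite("pics/t1.png",cv2.resize(t[120:240,310:450],None,fx=5,fy=5,interpolation=cv2.INTER_CUBIC))
```

```text
(no output)
```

View pics/s1.png

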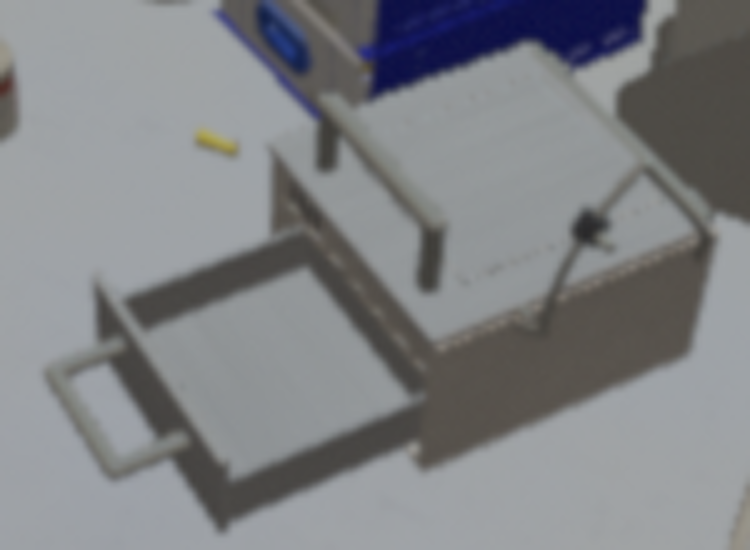

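View pics/t1.png

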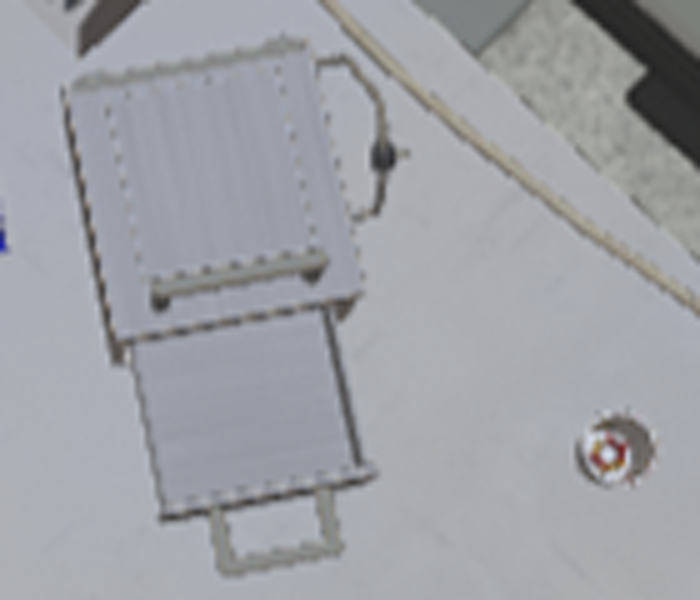

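View pics/s2.png

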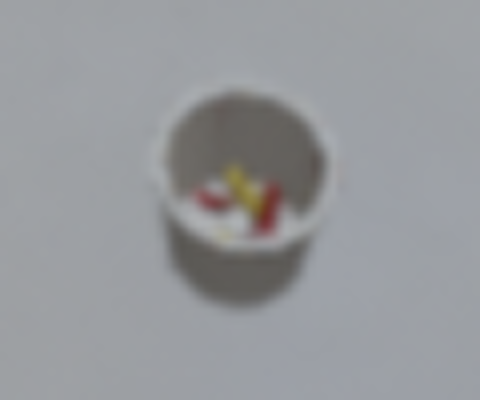

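The enlargements show these features (crop pixels; the cup holds small loose bits, so it must stay level):

| Feature | Side crop | Top crop |
|---|---|---|
| Lid handle | (325,100) to (440,222) | (155,288) to (322,257) |
| Drawer handle bar | (52,373) to (115,470) | (228,567) to (338,545) |
| Collar | (590,226) | (383,156) |

Next I'll fit the cabinet pose.

```bash
cat > h.py <<'E'
import numpy as np, cv2
from bench import bot
from scipy.optimize import least_squares
from scipy.spatial.transform import Rotation as R
CAL={n:bot.get_calibration(n) for n in("side","top")}
def proj(n,P):
    c=CAL[n]; T=np.linalg.inv(c["extrinsics"]); q=T[:3,:3]@np.asarray(P)+T[:3,3]
    k=c["mtx"]@q; return k[:2]/k[2]
def depro(n,uv,z):  # intersect ray with plane z
    c=CAL[n]; E=c["extrinsics"]; r=E[:3,:3]@np.linalg.inv(c["mtx"])@np.array([uv[0],uv[1],1.]); o=E[:3,3]
    return o+r*(z-o[2])/r[2]
def dpt(n,uv,d): # via depth
    c=CAL[n]; E=c["extrinsics"]; return E[:3,:3]@(np.linalg.inv(c["mtx"])@np.array([uv[0],uv[1],1.])*d)+E[:3,3]
def cr(U,x0,y0,f=5): return ((U[0]+.5)/f-.5+x0,(U[1]+.5)/f-.5+y0)
E
python3 - <<'E'
from h import *
S=lambda *U: ("side",cr(U,285,175)); T=lambda *U:("top",cr(U,310,120))
# p=[x,y,yaw,d,col,ycol]
obs=[(S(382,163),lambda p:(-.070,0,.149)),(T(240,273),lambda p:(-.070,0,.149)),
(S(84,421),lambda p:(-.13-p[3],0,.048)),(T(283,557),lambda p:(-.13-p[3],0,.048)),
(S(422,468),lambda p:(-.085,-.08,0)),(S(690,352),lambda p:(.085,-.08,0)),
(S(590,226),lambda p:(.078-.115*np.cos(p[4]),p[5],.104+.115*np.sin(p[4]))),
(T(383,156),lambda p:(.078-.115*np.cos(p[4]),p[5],.104+.115*np.sin(p[4]))),
(S(272,147),lambda p:(-.085,.08,.108)),(S(432,347),lambda p:(-.085,-.08,.108)),
(T(118,338),lambda p:(-.085,.08,.108)),(T(361,294),lambda p:(-.085,-.08,.108))]
def W(p,l):
    c,s=np.cos(p[2]),np.sin(p[2]); return np.array([p[0]+c*l[0]-s*l[1],p[1]+s*l[0]+c*l[1],l[2]])
f=lambda p:np.concatenate([proj(n,W(p,g(p)))-uv for (n,uv),g in obs])
r=least_squares(f,[.6,-.1,0,.1,.5,-.1],loss="soft_l1")
print(np.round(r.x,4)); print(np.round(f(r.x).reshape(-1,2),1))
D={n:np.load(n+"0.npy") for n in("side","top")}
# cup
ts=cr((617,449),310,120); ss=cr((245,170),330,310,8); print(ts,ss)
print("cup rim",depro("top",ts,.043),depro("side",ss,.043))
for n in D:
    d=D[n]; c=CAL[n]; v,u=np.indices(d.shape)
    P=np.stack([(u-c["mtx"][0,2])/c["mtx"][0,0]*d,(v-c["mtx"][1,2])/c["mtx"][1,1]*d,d],-1)@c["extrinsics"][:3,:3].T+c["extrinsics"][:3,3]
    g=depro(n,ts if n=="top" else ss,.043)
    m=(d>0)&(np.hypot(P[...,0]-g[0],P[...,1]-g[1])<.045)
    Q=P[m]; print(n,m.sum(),"table z",np.median(Q[:,2]))
    rim=Q[(Q[:,2]>.036)]; print(len(rim),rim.min(0),rim.max(0))
E
```

```text
[ 0.6929  0.1556  0.1936  0.1047  0.5642 -0.0973]
[[-0.8 -0.3]
 [ 0.2  0. ]
 [-0.2 -0. ]
 [ 0.2 -0.4]
 [-0.2  2.4]
 [-0.4  1.3]
 [-0.3  0. ]
 [ 0.1 -0.3]
 [-0.9 -2.1]
 [ 1.  -2. ]
 [-0.5 -0.4]
 [ 1.2 -1.6]]
(433.0, 209.4) (360.1875, 330.8125)
cup rim [ 0.53057165 -0.10638923  0.043     ] [ 0.53216454 -0.11181597  0.043     ]
side 1286 table z 0.00020151646148508506
133 [ 0.50917626 -0.13533071  0.03601715] [ 0.55692715 -0.08529089  0.04490262]
top 564 table z 0.0018510545277192758
48 [ 0.50864641 -0.13001215  0.0371021 ] [ 0.55549819 -0.08231571  0.04945944]
```

The fit is consistent:
- **Cabinet:** (0.693, 0.156), yaw 0.194.
- **Drawer:** 0.105 m out.
- **Collar:** about 0.564 rad.
- **Cup:** about (0.532, −0.1085).

I'll check reachability, then pick up the cup.

```bash
cat >> h.py <<'E'
CX,CY,YAW,D0,COL=.6929,.1556,.1936,.1047,.5642
def W(l):
    c,s=np.cos(YAW),np.sin(YAW); return np.array([CX+c*l[0]-s*l[1],CY+s*l[0]+c*l[1],l[2]])
def down(yaw): return np.pi*np.array([np.cos(yaw/2),np.sin(yaw/2),0])
RD=down(YAW); RL=down(YAW-np.pi/2); RL2=down(YAW+np.pi/2)
def lidh(th): p=th+np.arctan2(45,148); r=np.hypot(.148,.045); return W((.078-r*np.cos(p),0,.104+r*np.sin(p)))
def st(m=""):
    s=bot.sense(); print(m,"t%.1f"%s["t"],np.round(s["ee_pos"],4),"F",np.round(s["force"],1),"gap %.3f"%s["finger_gap"],"q",np.round(s["q"],2)); return s
def snap(n,name,box=None,f=1):
    p,d=bot.camera(n); im=p[:,:,::-1].copy()
    if box: x0,y0,x1,y1=box; im=cv2.resize(im[y0:y1,x0:x1],None,fx=f,fy=f,interpolation=cv2.INTER_CUBIC)
    cv2.imwrite(f"pics/{name}.png",im); return p,d
CUP=np.array([.532,-.1085,0])
DX=-.142
E
python3 - <<'E'
from h import *
Z=lambda z:np.array([0,0,z])
for n,p,r in [("cuphi",CUP+Z(.16),RD),("cup",CUP+Z(.006),RD),("drwhi",W((DX,0,.19)),RD),("drw",W((DX,0,.022)),RD),
 ("h0",W((-.29,0,.03)),RD),("h0u",W((-.29,0,.16)),RD),("h1",W((-.145,0,.03)),RD),("lid",lidh(0)-Z(.019),RL),("lid2",lidh(0)-Z(.019),RL2),("lidup",lidh(.56)-Z(.019),RL),("lidup2",lidh(.56)-Z(.019),RL2)]:
    q=bot.inverse_kinematics(p,r); print(n,np.round(p,3),None if q is None else np.round(q,2))
bot.goto(CUP+Z(.14),RD); st("above")
bot.line_to(CUP+Z(.006),speed=.1); st("at")
bot.grip(0.0); st("grip")
snap("side","g1",(300,240,420,340),6)
E
```

```text
cuphi [ 0.532 -0.108  0.16 ] [ 0.4   0.46 -0.36  1.82  0.2   0.9  -1.43]
cup [ 0.532 -0.108  0.006] [ 0.3   0.67 -0.22  1.97  0.27  0.53 -1.49]
drwhi [0.554 0.128 0.19 ] [ 0.13  0.5  -0.61  1.71  0.33  1.03 -1.98]
drw [0.554 0.128 0.022] [-0.08  0.68 -0.3   1.89  0.33  0.62 -1.96]
h0 [0.408 0.1   0.03 ] [-0.1   0.52 -0.29  2.26  0.38  0.4  -2.08]
h0u [0.408 0.1   0.16 ] [ 0.25  0.34 -0.72  2.11  0.31  0.8  -2.04]
h1 [0.551 0.128 0.03 ] [-0.07  0.66 -0.32  1.89  0.33  0.64 -1.97]
lid [0.624 0.142 0.13 ] [-0.82  0.9   1.15  1.6  -0.86  1.23 -2.45]
lid2 [0.624 0.142 0.13 ] [ 0.17  0.71 -0.77  1.59  0.54  1.07 -0.55]
lidup [0.67  0.151 0.202] [-0.77  0.87  1.15  1.37 -0.79  1.39 -2.57]
lidup2 [0.67  0.151 0.202] [ 0.17  0.73 -0.85  1.36  0.55  1.3  -0.51]
above t2.0 [ 0.532  -0.1098  0.1401] F [-0.5 -0.3  0. ] gap 1.003 q [ 0.39  0.49 -0.35  1.84  0.21  0.85 -1.44]
at t3.5 [ 0.5324 -0.1086  0.0066] F [ 0.1 -0.2 -0.1] gap 1.001 q [ 0.33  0.67 -0.26  1.97  0.32  0.54 -1.53]
grip t4.0 [ 0.5323 -0.1086  0.0067] F [-0.7 -0.2  7. ] gap 0.542 q [ 0.33  0.67 -0.26  1.97  0.32  0.54 -1.53]
```

View pics/g1.png

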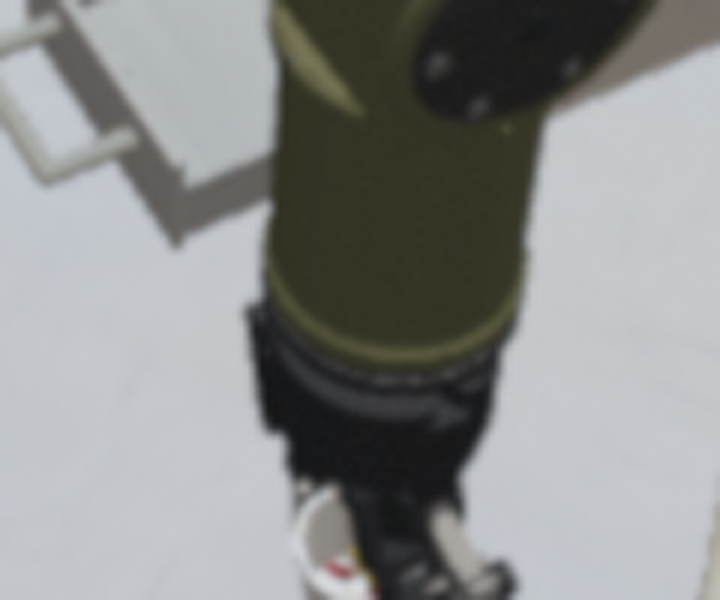

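The cup is held at gap 0.542 (about 46 mm) with its bits inside and its rim at crop (330,540). Now I'll carry it to the drawer.

```bash
sed -i 's/^DX=.*/DX=-.146/' h.py
python3 - <<'E'
from h import *
Z=lambda z:np.array([0,0,z])
s=bot.sense(); p=np.array(s["ee_pos"])
bot.line_to(p+Z(.13),speed=.12); st("up")
a=W((DX,0,.136)); bot.line_to(a,speed=.15); st("over")
bot.line_to(W((DX,0,.060)),speed=.1); st("mid")
snap("side","g2",(270,150,430,270),5); snap("top","g3",(310,120,450,240),5)
E
```

```text
up t5.3 [ 0.5318 -0.1085  0.136 ] F [ 0.1  0.  -0.7] gap 0.543 q [ 0.39  0.49 -0.35  1.85  0.22  0.84 -1.44]
over t7.0 [0.5497 0.1264 0.1359] F [-0.1 -0.9  0.3] gap 0.539 q [-0.04  0.52 -0.35  1.79  0.23  0.87 -1.87]
mid t7.9 [0.55   0.1276 0.0605] F [-0.1  0.2 -0.4] gap 0.537 q [-0.07  0.62 -0.31  1.87  0.28  0.7  -1.92]
```

View pics/g2.png

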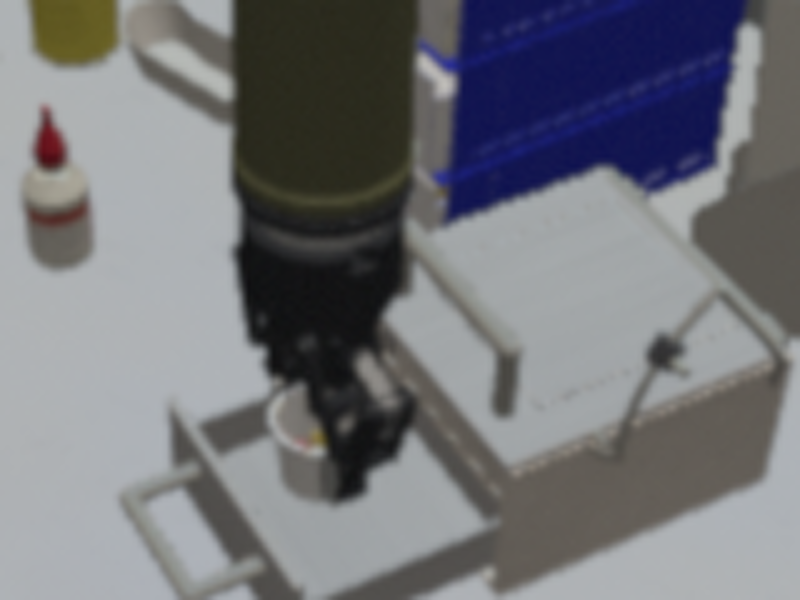

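View pics/g3.png

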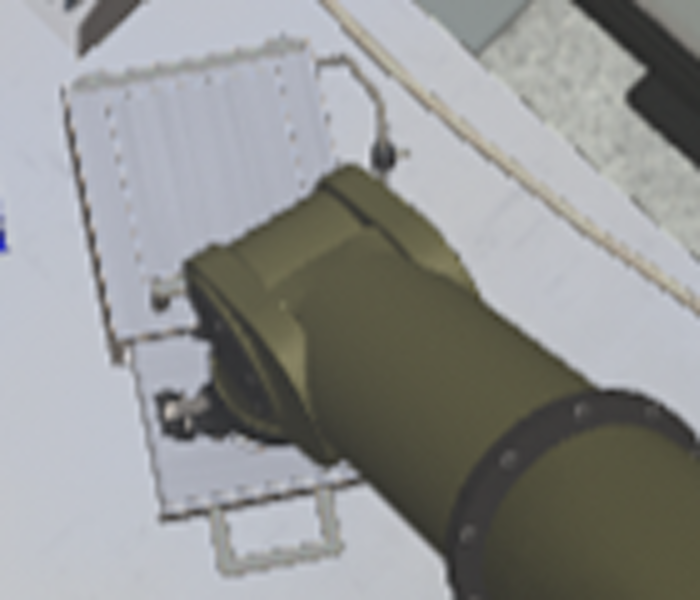

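The cup is level at (310,440) in the side crop, inside the drawer's outline, with the gripper clear of the lid handle. I'll lower it until it touches, then release.

Run:
```python
from h import *
bot.line_to(W((DX,0,.027)),speed=.05)
z=.027
while z>.0205:
    z-=.001; bot.line_to(W((DX,0,z)),speed=.03); f=bot.sense()["force"]
    print(round(z,4),np.round(f,1))
    if f[2]>1.5: break
st("down"); bot.grip(.78); st("rel")
bot.line_to(W((DX,0,.16)),speed=.12); st("up")
bot.line_to(W((-.31,0,.16)),speed=.2); bot.grip(0.0); st("front")
snap("side","g4",(270,150,430,270),5); snap("top","g5",(310,120,450,240),5)
```

```text
0.026 [0.1 0.6 0.5]
0.025 [-0.  -1.2 -0. ]
0.024 [ 0.1 -0.4  0.6]
0.023 [-0.6  0.3 -0.7]
0.022 [-1.1  0.   5.8]
down t10.1 [0.5502 0.1276 0.0227] F [-1.1  0.   5.8] gap 0.538 q [-0.09  0.67 -0.28  1.9   0.31  0.61 -1.95]
rel t10.4 [0.5495 0.1275 0.0219] F [-0.4 -0.2 -0.2] gap 0.779 q [-0.09  0.67 -0.28  1.9   0.31  0.61 -1.95]
up t11.7 [0.5492 0.1274 0.1593] F [ 0.1  0.2 -0.3] gap 0.782 q [-0.03  0.49 -0.36  1.77  0.21  0.92 -1.86]
front t13.3 [0.3887 0.096  0.16  ] F [ 1.1  0.9 -0.2] gap -0.001 q [ 0.01  0.27 -0.4   2.15  0.15  0.75 -1.86]
```

View pics/g4.png

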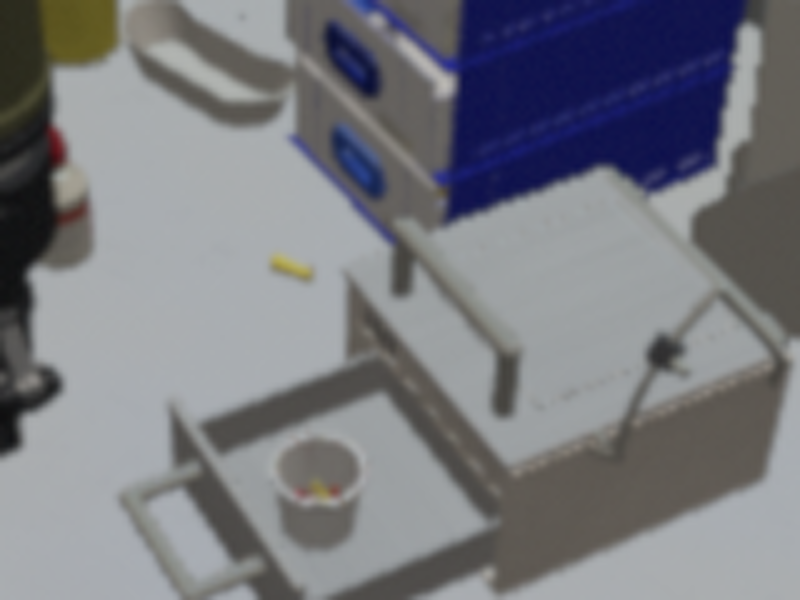

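View pics/g5.png

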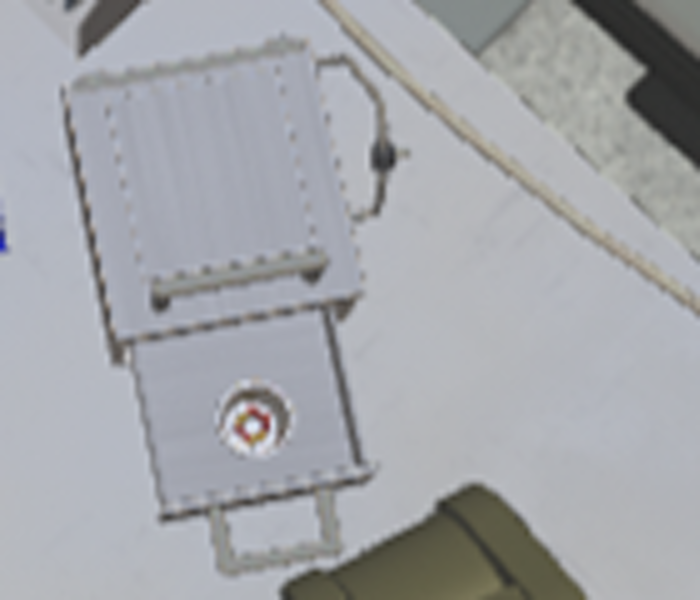

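The cup stands upright near the drawer's middle, at (253,420) in the top crop, with its bits still inside. Before lowering in front of the handle, I'll check the green cap and the pen.

Run:
```python
from h import *
for n,uv in [("top",(347,262)),("side",(260,261)),("top",(370,278)),("top",(393,249)),("top",(330,275)),("side",(244,290)),("side",(291,304))]: print(n,uv,depro(n,uv,.005).round(3))
for x in(-.29,-.28,-.27): print(W((x,0,.035)))
```

```text
top (347, 262) [0.365 0.172 0.005]
side (260, 261) [0.366 0.17  0.005]
top (370, 278) [0.313 0.098 0.005]
top (393, 249) [0.406 0.021 0.005]
top (330, 275) [0.323 0.228 0.005]
side (244, 290) [0.312 0.093 0.005]
side (291, 304) [0.412 0.021 0.005]
[0.40831779 0.09980607 0.035     ]
[0.41813097 0.10172999 0.035     ]
[0.42794415 0.10365392 0.035     ]
```

Run:
```python
from h import *
bot.line_to(W((-.28,0,.12)),speed=.2); bot.line_to(W((-.28,0,.034)),speed=.15); st("low")
u=W((1,0,0))-W((0,0,0)); 
bot.line_to(W((-.235,0,.034)),speed=.06); s=st("c")
bot.line_to(W((-.155,0,.034)),speed=.08); s=st("p")
x=-.155
while x<-.125:
    x+=.003; bot.line_to(W((x,0,.034)),speed=.04); f=bot.sense()["force"]@u; print(round(x,4),round(f,1))
    if f<-12: break
st("end"); snap("side","g6",(270,150,430,270),5)
```

```text
low t14.5 [0.4183 0.1018 0.0349] F [-0.4  0.5  0.5] gap 0.001 q [-0.11  0.52 -0.27  2.23  0.33  0.42 -2.02]
c t15.4 [0.4623 0.1105 0.0339] F [-0.2 -0.6  0.1] gap -0.003 q [-0.09  0.56 -0.28  2.12  0.32  0.49 -1.99]
p t16.6 [0.5408 0.1261 0.0341] F [-0.3  0.5  0.1] gap 0.001 q [-0.08  0.64 -0.3   1.91  0.31  0.63 -1.95]
-0.152 -0.2
-0.149 -1.1
-0.146 -0.9
-0.143 -9.1
-0.14 -15.3
end t17.8 [0.55   0.1274 0.0332] F [-15.1  -2.4   9.6] gap 0.001 q [-0.08  0.66 -0.3   1.88  0.3   0.66 -1.94]
```

View pics/g6.png

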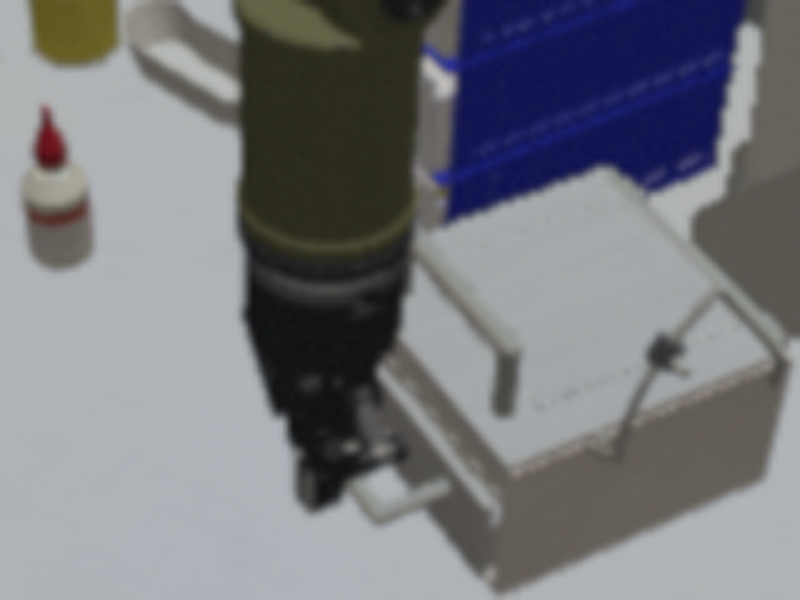

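The drawer is home: the push met a firm stop at −15 N and the panel is flush in the view. Next I'll back off and set up above the lid handle.

Run:
```python
from h import *
bot.line_to(W((-.17,0,.034)),speed=.1); bot.line_to(W((-.19,0,.24)),speed=.25)
bot.grip(.5)
h=lidh(0)
bot.goto(h+[0,0,.06],RL2); st("above",)
snap("side","g7",(270,150,430,270),5); snap("top","g8",(310,120,450,240),5)
```

```text
above t21.0 [0.6239 0.1422 0.2091] F [-0.4 -0.4 -0.3] gap 0.504 q [ 0.16  0.62 -0.74  1.49  0.44  1.2  -0.46]
```

View pics/g7.png

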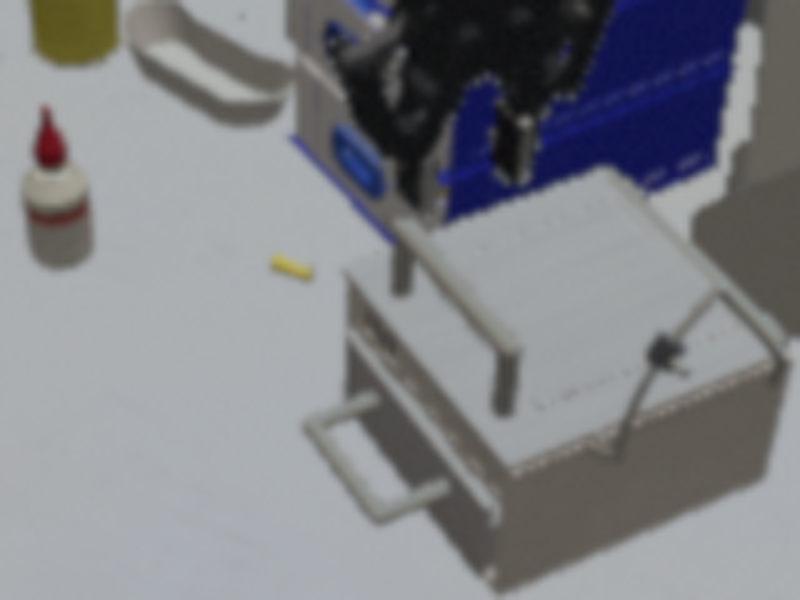

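View pics/g8.png

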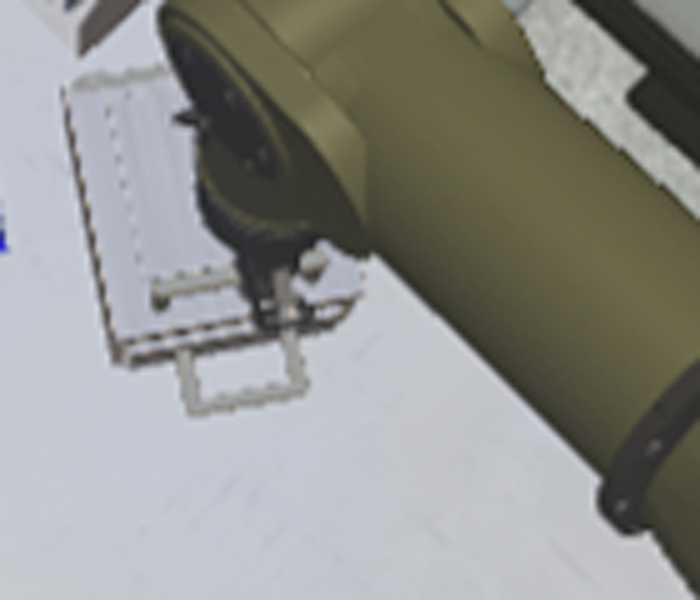

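The drawer is flush, with its handle bar at (198,410) to (302,385) in the top crop. The fingers straddle the lid bar fore and aft. I'll descend and grip.

Run:
```python
from h import *
a=np.mean([cr((198,410),310,120),cr((302,386),310,120)],axis=0); b=np.mean([cr((310,427),270,150),cr((380,518),270,150)],axis=0)
for n,uv in(("top",a),("side",b)):
    P=depro(n,uv,.048)-W((0,0,0)); print(n,"cab x",P[0]*np.cos(YAW)+P[1]*np.sin(YAW))
h=lidh(0)
bot.line_to(h+[0,0,.02],speed=.1); st("near"); bot.line_to(h-[0,0,.017],speed=.06); st("at")
bot.grip(0.0); s=st("grip")
snap("side","g9",(270,150,430,270),5)
```

```text
top cab x -0.1307680523639511
side cab x -0.12968734826270867
near t21.7 [0.6242 0.1423 0.1692] F [-1.3  0.7 -0.1] gap 0.501 q [ 0.15  0.66 -0.73  1.54  0.47  1.12 -0.48]
at t22.4 [0.6243 0.1423 0.1321] F [-0.4  0.6  0. ] gap 0.497 q [ 0.14  0.69 -0.71  1.59  0.5   1.05 -0.51]
grip t22.8 [0.6241 0.1422 0.1324] F [-2.8 -0.2  2.8] gap 0.117 q [ 0.14  0.69 -0.71  1.59  0.5   1.05 -0.51]
```

View pics/g9.png

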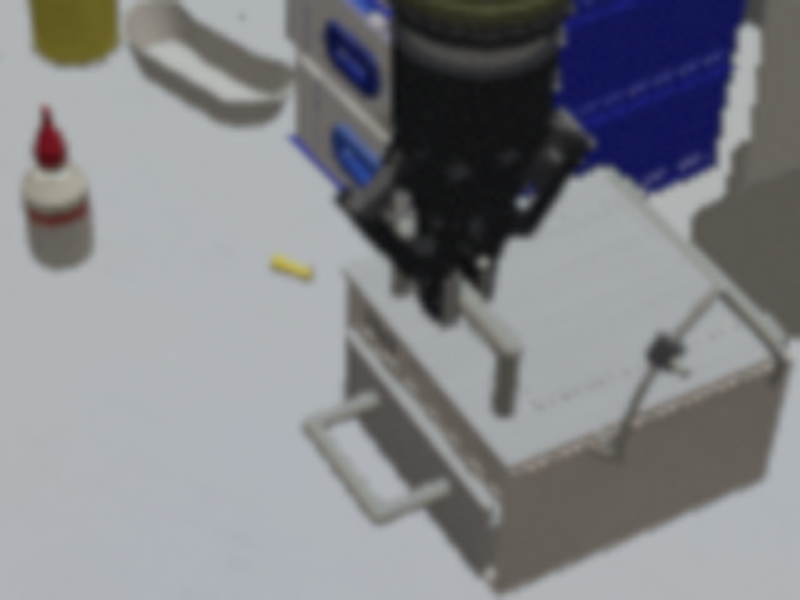

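The bar sits between the pads (gap 0.117, about 10–12 mm), and the drawer handle measures home in both cameras. I'll lift along the arc and stop short of the mark.

```bash
cat >> h.py <<'E'
OFF=np.array([.6241,.1422,.1324])-lidh(0)
E
python3 - <<'E'
from h import *
for th in (.06,.15,.25,.35,.45,.52): bot.line_to(lidh(th)+OFF,speed=.06); s=st(str(th))
snap("side","g10",(340,150,440,250),6); snap("top","g11",(310,110,430,210),6)
E
```

```text
0.06 t23.2 [0.6268 0.1427 0.1408] F [ 0.5  0.6 -5.5] gap 0.115 q [ 0.14  0.69 -0.71  1.57  0.49  1.07 -0.5 ]
0.15 t23.6 [0.632  0.1436 0.1541] F [-2.3 -0.  -6.5] gap 0.115 q [ 0.14  0.68 -0.72  1.54  0.48  1.11 -0.49]
0.25 t24.0 [0.6394 0.1451 0.1688] F [-6.6 -1.9 -2.2] gap 0.112 q [ 0.14  0.68 -0.72  1.5   0.47  1.15 -0.48]
0.35 t24.4 [0.6474 0.1466 0.1815] F [-8.7 -2.2 -1.4] gap 0.117 q [ 0.13  0.68 -0.72  1.45  0.47  1.18 -0.46]
0.45 t24.8 [0.6564 0.1482 0.1933] F [-9.  -2.7 -0.6] gap 0.113 q [ 0.13  0.69 -0.72  1.41  0.46  1.22 -0.45]
0.52 t25.1 [0.6636 0.1496 0.2012] F [-10.8  -4.8   1.7] gap 0.115 q [ 0.12  0.69 -0.72  1.37  0.46  1.25 -0.44]
```

View pics/g10.png

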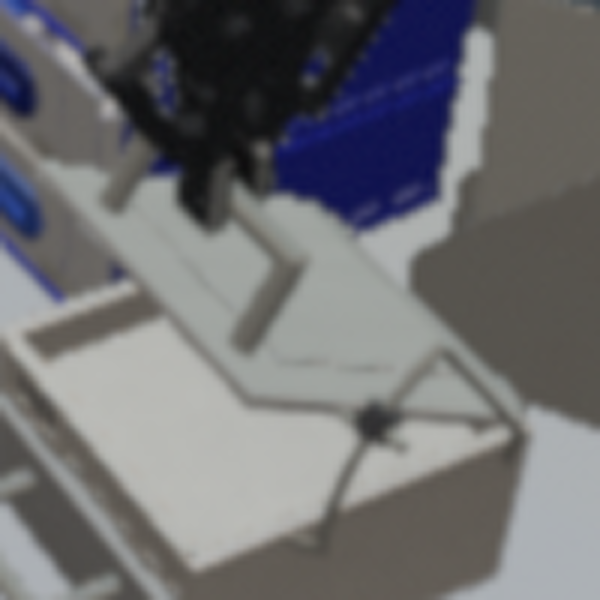

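View pics/g11.png

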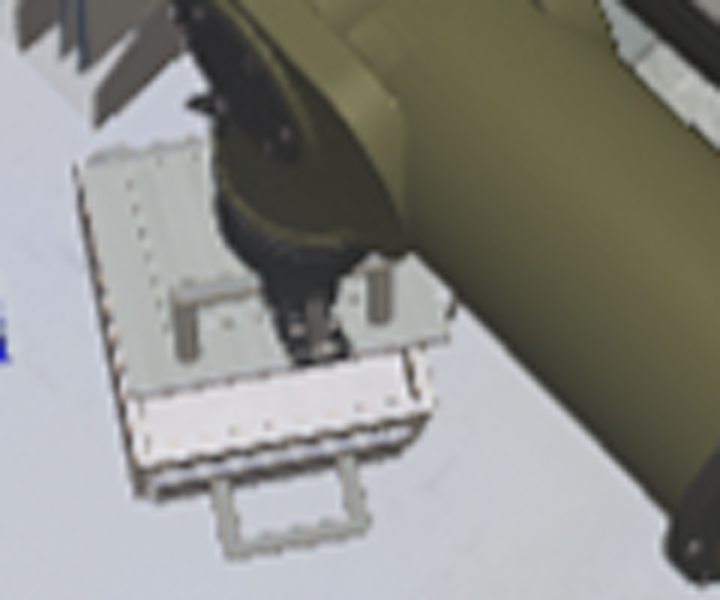

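The lid is up at about 0.52. In the side view the collar is at crop (375,420), with the lid's edge running just behind it. The arm hides the collar from the top camera. I'll measure the lid angle from depth (plane fit) and refine the collar angle.

Run:
```python
from h import *
p,d1=bot.camera("side"); np.save("side1.npy",d1); p2,d2=bot.camera("top"); np.save("top1.npy",d2)
cv2.imwrite("pics/side1.png",p[:,:,::-1])
def cloud(n,d):
    c=CAL[n]; v,u=np.indices(d.shape)
    P=np.stack([(u-c["mtx"][0,2])/c["mtx"][0,0]*d,(v-c["mtx"][1,2])/c["mtx"][1,1]*d,d],-1)@c["extrinsics"][:3,:3].T+c["extrinsics"][:3,3]
    q=P-[CX,CY,0]; co,s=np.cos(YAW),np.sin(YAW)
    L=np.stack([q[...,0]*co+q[...,1]*s,-q[...,0]*s+q[...,1]*co,q[...,2]],-1); L[d<=0]=np.nan; return L
def ang(L,th0,tag):
    # lid frame coords
    for _ in range(6):
        c,s=np.cos(th0),np.sin(th0)
        fx=-(L[...,0]-.078)*c+(L[...,2]-.104)*s; fz=(L[...,0]-.078)*s+(L[...,2]-.104)*c
        m=(fx>.02)&(fx<.135)&(abs(L[...,1])<.068)&(abs(fz-.004)<.007)
        A=np.c_[fx[m],L[...,1][m],np.ones(m.sum())]; k=np.linalg.lstsq(A,fz[m],rcond=None)[0]
        r=fz[m]-A@k; th0+=np.arctan(k[0])
    print(tag,m.sum(),"theta %.4f"%th0,"ytilt %.4f off %.4f rms %.4f"%(k[1],k[2],r.std()))
ang(cloud("side",np.load("side0.npy")),0,"shut side"); ang(cloud("top",np.load("top0.npy")),0,"shut top")
ang(cloud("side",d1),.52,"now side"); ang(cloud("top",d2),.52,"now top")
st()
# collar points by depth + darkness, before
for n,f in(("side","pics/side0.png"),("top","pics/top0.png"),("side","pics/side1.png")):
    im=cv2.imread(f); d=np.load(f"{n}0.npy" if "0" in f else "side1.npy"); L=cloud(n,d); g=im.max(2)
    c=(402,219) if n=="side" else (386,151)
    sl=np.s_[c[1]-5:c[1]+6,c[0]-6:c[0]+7]; m=(g[sl]<85)
    print(f); print(g[sl]); 
    vv,uu=np.nonzero(m); print("centroid",uu.mean()+c[0]-6,vv.mean()+c[1]-5,"med local",np.nanmedian(L[sl][m],0).round(4))
```

```text
shut side 1427 theta -0.0055 ytilt 0.0011 off 0.0042 rms 0.0014
shut top 1487 theta -0.0007 ytilt -0.0024 off 0.0051 rms 0.0025
now side 674 theta 0.4982 ytilt 0.0087 off 0.0050 rms 0.0009
now top 453 theta 0.4909 ytilt -0.0008 off 0.0066 rms 0.0019
 t25.3 [0.6635 0.1495 0.2011] F [-11.7  -2.9   1.4] gap 0.114 q [ 0.12  0.69 -0.72  1.37  0.46  1.25 -0.44]
pics/side0.png
[[152 152 152 152 152 152 152 153 151 142 128 113 112]
 [152 153 153 153 151 147 145 146 142 127 112 111 126]
 [152 153 153 153 146 127 119 124 124 111 108 126 144]
 [153 153 153 149 133  98  80  88 100 100 115 141 150]
 [153 153 151 137 107  69  55  63  75  85 112 141 149]
 [153 153 145 119  79  53  48  51  57  67  95 130 148]
 [153 151 140 100  59  47  45  46  52  68  96 132 150]
 [153 151 139  94  55  45  43  50  73  98 120 144 152]
 [152 149 141 107  67  50  48  61  92 121 138 147 152]
 [151 145 141 117  84  72  73  70  90 114 130 137 146]
 [149 147 137 112  94 104 116 110 111 114 111 117 138]]
centroid 402.1333333333333 220.26666666666668 med local [-0.0229 -0.1011  0.1694]
pics/top0.png
[[180 179 180 180 184 136
[... 666 characters left out ...]
s/side1.png
[[165 165 165 164 164 164 164 163 161 154 139 125 124]
 [164 163 163 163 161 157 155 156 152 138 124 122 137]
 [157 159 158 157 152 136 128 135 135 122 118 135 153]
 [138 144 143 139 129 100  87  98 110 108 117 142 153]
 [129 134 127 106  87  67  61  71  82  87 100 120 129]
 [146 135 123  90  61  54  54  56  64  70  85 109 123]
 [169 149 125  84  56  52  51  51  59  76 106 140 157]
 [180 171 150 103  62  52  50  58  82 113 142 168 177]
 [182 180 168 130  82  59  57  69 103 136 158 174 181]
 [184 182 173 142 102  87  91  86 105 129 146 160 176]
 [184 182 169 135 112 130 144 137 138 136 130 140 168]]
centroid 402.11538461538464 219.96153846153845 med local [-0.0226 -0.1002  0.1692]
```

Run:
```python
from h import *
def pp(th,y): return W((.078-.115*np.cos(th),y,.104+.115*np.sin(th)))
print("collar .55",proj("side",pp(.55,-.097)),"meas 402.1 220.0;  top",proj("top",pp(.55,-.097)),"meas 386.35 151.1")
for th in(.40,.44,.48,.52,.55,.58,.62,.66): print(th,proj("side",pp(th,-.088)).round(1),proj("side",pp(th,-.082)).round(1),proj("top",pp(th,-.088)).round(1))
print("shut ptr",[proj("side",pp(0,y)).round(1) for y in(-.082,-.088)])
# triangulate collar
def f(p): return np.r_[proj("side",W(p))-[402.1,219.9],proj("top",W(p))-[386.35,151.1]]
r=least_squares(f,[-.02,-.1,.165]); p=r.x; print(p,f(p),np.arctan2(p[2]-.104,.078-p[0]),np.hypot(p[2]-.104,.078-p[0]))
im=cv2.imread("pics/side0.png")[205:250,375:435]; im1=cv2.imread("pics/side1.png")[205:250,375:435]
cv2.imwrite("pics/c.png",np.vstack([cv2.resize(a,None,fx=6.5,fy=6.5,interpolation=cv2.INTER_CUBIC) for a in(im,im1)]))
```

```text
collar .55 [401.84026636 220.2949124 ] meas 402.1 220.0;  top [386.24644745 150.92644744] meas 386.35 151.1
0.4 [395.9 223.7] [394.4 222.1] [383.2 155.4]
0.44 [396.8 222.2] [395.2 220.5] [383.3 154.4]
0.48 [397.7 220.6] [396.2 219. ] [383.3 153.4]
0.52 [398.7 219. ] [397.1 217.4] [383.3 152.3]
0.55 [399.5 217.9] [397.9 216.3] [383.3 151.5]
0.58 [400.3 216.7] [398.7 215.1] [383.3 150.6]
0.62 [401.4 215.1] [399.8 213.5] [383.3 149.5]
0.66 [402.6 213.6] [401. 212.] [383.3 148.2]
shut ptr [array([389.2, 236.5]), array([390.6, 238.2])]
[-0.02025503 -0.09724866  0.16553457] [-0.19180042  0.05326262  0.06074362 -0.25642491] 0.5595149233841159 0.11593340277809434
```

View pics/c.png

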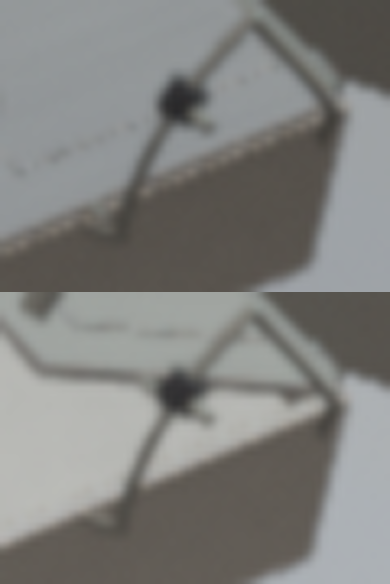

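The estimates so far:
- **Collar:** triangulation gives 0.5595 and depth gives 0.54–0.55, so I'll take about 0.557.
- **Lid:** depth puts it at about 0.50, so the bar slid a little in the pads.
- **Force:** roughly 9 N radial shows my arc runs slightly too near the hinge.

I'll raise it with feedback from the depth fit.

```bash
cat >> h.py <<'E'
def cloud(n,d):
    c=CAL[n]; v,u=np.indices(d.shape)
    P=np.stack([(u-c["mtx"][0,2])/c["mtx"][0,0]*d,(v-c["mtx"][1,2])/c["mtx"][1,1]*d,d],-1)@c["extrinsics"][:3,:3].T+c["extrinsics"][:3,3]
    q=P-[CX,CY,0]; co,s=np.cos(YAW),np.sin(YAW)
    L=np.stack([q[...,0]*co+q[...,1]*s,-q[...,0]*s+q[...,1]*co,q[...,2]],-1); L[d<=0]=np.nan; return L
def ang(L,th0):
    for _ in range(8):
        c,s=np.cos(th0),np.sin(th0)
        fx=-(L[...,0]-.078)*c+(L[...,2]-.104)*s; fz=(L[...,0]-.078)*s+(L[...,2]-.104)*c
        m=(fx>.02)&(fx<.135)&(abs(L[...,1])<.068)&(abs(fz-.004)<.008)
        A=np.c_[fx[m],L[...,1][m],np.ones(m.sum())]; k=np.linalg.lstsq(A,fz[m],rcond=None)[0]
        th0+=np.arctan(k[0])
    return th0,k[2],m.sum()
def meas(g):
    o={}
    for n in("side","top"):
        o[n]=bot.camera(n); print(n,ang(cloud(n,o[n][1]),g))
    return o
def cabF(s):
    F=s["force"]; return np.array([F[0]*np.cos(YAW)+F[1]*np.sin(YAW),F[2]])
E
python3 - <<'E'
from h import *
s=bot.sense(); p=np.array(s["ee_pos"]); cmd=lidh(.52)+OFF; print("cmd-act",cmd-p)
ex=W((1,0,0))-W((0,0,0)); ez=np.array([0,0,1.])
def step(base,th,dth,rad):
    f=th+dth/2+.2952; r=.1547*dth
    return base+ex*(r*np.sin(f)-rad*np.cos(f))+ez*(r*np.cos(f)+rad*np.sin(f))
c=step(cmd,.5,0,.002); bot.line_to(c,speed=.03); s=st("out"); F=cabF(s); print(F)
c=step(c,.5,.04,.0); bot.line_to(c,speed=.03); s=st("r"); F=cabF(s); f=.54+.295; print("tang",-F[0]*np.sin(f)-F[1]*np.cos(f),"radial",-F[0]*np.cos(f)+F[1]*np.sin(f))
np.save("cmd.npy",c); bot.dwell(.3); meas(.53); bot.dwell(1); meas(.53)
E
```

```text
cmd-act [ 0.00175928  0.00071943 -0.0010851 ]
out t25.6 [0.6638 0.1496 0.2015] F [-4.5 -0.3 -6.8] gap 0.113 q [ 0.12  0.69 -0.72  1.38  0.46  1.25 -0.44]
[-4.4364084  -6.78026051]
r t25.9 [0.6684 0.1505 0.2062] F [-4.5 -2.3 -4.1] gap 0.112 q [ 0.12  0.69 -0.72  1.35  0.46  1.26 -0.44]
tang 6.337773059065438 radial 0.2731747329174965
side (np.float64(0.5413516562483612), np.float64(0.005127791282772494), np.int64(609))
top (np.float64(0.5366691677341867), np.float64(0.006328621047892174), np.int64(454))
side (np.float64(0.5418375641920444), np.float64(0.005071599743927509), np.int64(611))
top (np.float64(0.5386747485912269), np.float64(0.006528364709888183), np.int64(450))
```

The radial force is now about 0 and the tangential force 6.3 N. The lid holds at about 0.542 and does not drift, so I'll make the small last step.

Run:
```python
from h import *
ex=W((1,0,0))-W((0,0,0)); ez=np.array([0,0,1.])
c=np.load("cmd.npy"); f=.55+.2952; r=.1547*.014; c=c+ex*r*np.sin(f)+ez*r*np.cos(f)
bot.line_to(c,speed=.03); np.save("cmd.npy",c); bot.dwell(.3); st(); o=meas(.55)
cv2.imwrite("pics/side2.png",o["side"][0][:,:,::-1])
im=cv2.imread("pics/side2.png")[195:245,365:430]
def pp(th,fx,y,z=0): c,s=np.cos(th),np.sin(th); return W((.078-fx*c+z*s,y,.104+fx*s+z*c))
big=cv2.resize(im,None,fx=11,fy=11,interpolation=cv2.INTER_CUBIC)
cv2.imwrite("pics/c2.png",big); b2=big.copy()
def q(P): u=proj("side",P); return tuple(int(v) for v in ((u-[365,195]+.5)*11-.5))
for th,col in((.53,(255,0,0)),(.557,(0,255,0)),(.585,(0,0,255))):
    cv2.line(b2,q(pp(th,.0,-.08,.004)),q(pp(th,.163,-.08,.004)),col,1); cv2.circle(b2,q(pp(th,.115,-.097)),4,col,-1); cv2.circle(b2,q(pp(th,.115,-.088)),4,col,1)
cv2.imwrite("pics/c3.png",b2)
```

```text
t28.0 [0.6698 0.1508 0.2075] F [-5.  -2.4 -4.2] gap 0.115 q [ 0.12  0.69 -0.72  1.35  0.46  1.27 -0.43]
side (np.float64(0.5543216946044748), np.float64(0.005079203180321518), np.int64(604))
top (np.float64(0.5505995025253037), np.float64(0.006345753292436057), np.int64(448))
```

View pics/c2.png

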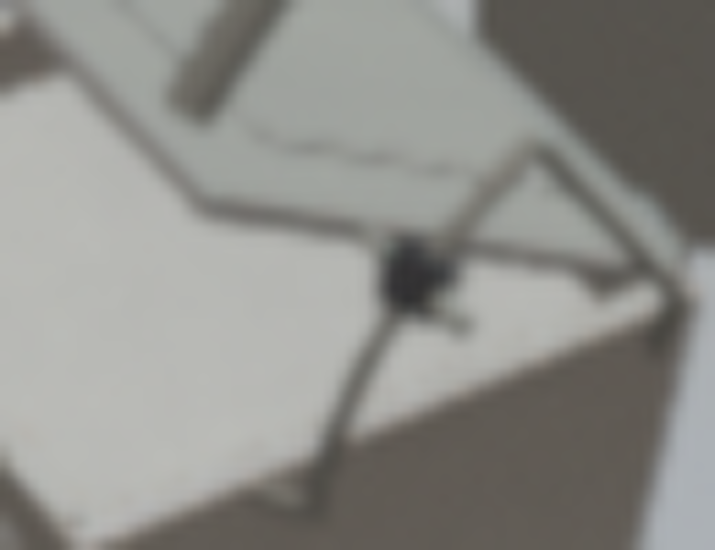

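View pics/c3.png

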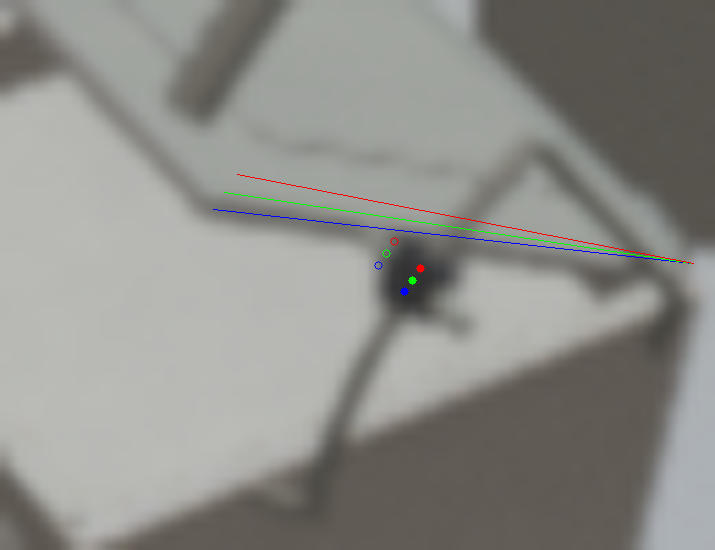

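The lid reads 0.554 (side) and 0.551 (top), against about 0.557 for the collar. The observed edge slope of 0.154 fits the 0.557 line at 0.148. A small light blob at crop (370,238) beside the collar sits where the pointer's root should be, at (368,236). One whole-scene check before handing in.

View pics/side2.png

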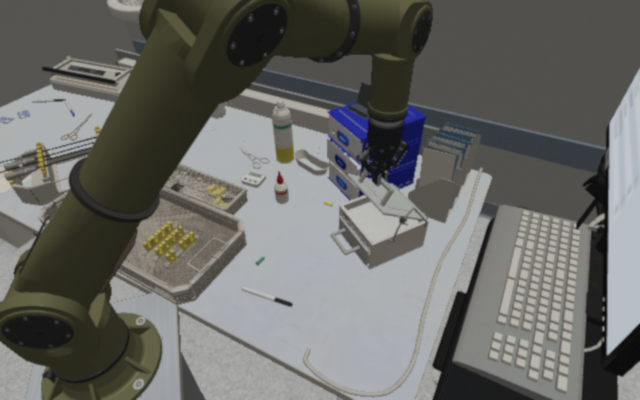

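The drawer is shut, with its handle at (345,243). The lid is held up, and the bottle (281,185), caps (260,261) and (328,204), timer (253,179) and can (283,135) are unmoved. Handing in.

Run:
```python
from h import *
meas(.555); st(); bot.finish_job()
```

```text
side (np.float64(0.5540904557291813), np.float64(0.005180775439467134), np.int64(600))
top (np.float64(0.5482402988349835), np.float64(0.006377596414563789), np.int64(451))
 t28.2 [0.6698 0.1507 0.2075] F [-4.4 -2.8 -4.7] gap 0.113 q [ 0.12  0.69 -0.72  1.35  0.46  1.27 -0.43]
the job is handed in; nothing more can be done
```

I handed the job in at 28 s, with the cup in the shut drawer and the gripper still holding the lid up at the collar.

- **Cup:** it went down upright in the drawer with about 6 N of contact force and kept its loose bits. I saw it standing there before closing the drawer, but not since.
- **Drawer:** I pushed it in until it met a firm stop at about 15 N. Both cameras then put its handle within about 1 mm of the home position.
- **Lid:** the last depth fits read 0.554 rad (side camera) and 0.548 rad (top camera). The lid was steady, with about 7 N at the handle.
- **Collar:** I aimed for about 0.557 rad. The collar estimates disagreed a little: 0.56 from triangulation and 0.54–0.55 from depth, so lid and collar agree to roughly 0.01 rad.
- **Pointer not seen directly:** its tip was hidden behind the collar in the side view and behind the arm in the top view. "Level" therefore rests on these measurements plus the slope of the lid's edge in the side picture.
- **Bar slip:** the handle bar slid a few millimetres in the pads while lifting. I corrected this using the depth fits.
- **Other things:** the collar and the bystanders looked unmoved in the last full side picture.

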